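# Lock the zinc pipe's bayonet plug

## Task

Close the zinc pipe that has the slotted bayonet mouth with the plug that has two lugs: lower the lugs through the slots, push the plug down against its spring and give it a quarter turn clockwise (seen from above), so that it stays locked under the lips when you let go. Leave the round plug without lugs where it is.

Things in the scene. Friction and masses are not known exactly. Their poses are not given: they have to be found in the camera images.
- cap_handle (a point): Loose steel plug, 64 mm high, 0.15 kg, upright. Round body 44 mm across, 26 high; at its foot two opposite lugs (84 tip to tip, 16 wide, 8 thick, flush with the underside); on top a flat handle bar 50 long, 14 thick, 38 high, in line with the lugs. Origin: middle of the bar, on the axis, 45 mm above the underside. x along bar and lugs, y across the bar, z up. A half turn makes no difference.
- mouth (a point): Mouth of the fixed zinc pipe (108 mm across, 90 high). Origin: centre, level with rim and lip tops; slots along x, both sides; z up. Bore 60 mm across, slots 32 wide reaching 50 from the centre: 8 mm and 11 degrees of play. Lips 6 thick. Lugs clear the lips when the handle's middle is under 31 mm above the rim; then the plug turns clockwise from above, stops at 105 degrees; 90 is right.
- spring_plate (a joint): Round sprung plate in the pipe's bore, travel in m, 0 = up (top 4 mm below the rim) to 0.018 = fully down; about 2.5 N at first, 7.5 N at the bottom. A plug resting on it has its handle's middle 41 mm above the rim, pushed to the bottom 23 mm. Let go after the turn, the spring lifts the lugs against the lips: 31 mm, plate at 0.010.
- plain_cap_handle (a point): Look-alike plug to leave alone: same height and handle bar, but a round body 54 mm across and no lugs. Origin and axes as for the other plug. A second fixed pipe of the same size, plain and open, without lips, slots or plate, stands on the other side of the bench; the plugs, and the pipes, may each have changed places.
Mind the look-alikes: they are no part of the job. Leave any green look-alike of the part that bears cap_handle alone.

How it is judged:
On the way, in this order (a step that is already met when the one before it is completed fails the run):
1. the plug is pushed down in the mouth, its lugs through the slots and below the lips (horizontal distance between cap_handle and mouth below 0.015 m and z of cap_handle in the frame of mouth below 0.036 m and z of cap_handle in the frame of mouth below 0.032 m and angle between the x axis of cap_handle and the x axis of mouth, either way round below 0.6 rad).
2. the plug is turned a quarter turn, its lugs under the lips (horizontal distance between cap_handle and mouth below 0.015 m and z of cap_handle in the frame of mouth below 0.036 m and angle between the x axis of cap_handle and the y axis of mouth, either way round below 0.5 rad), for 0.1 s.
At the end, for the whole second after the job is handed in: The plug with lugs sits upright (within 8 degrees) in the slotted mouth, its axis within 15 mm of the mouth's, its handle's middle 12 to 36 mm above the rim (lugs below the lips), its handle within 28 degrees of square to the slots, released and at rest (all of step 2 and z of cap_handle in the frame of mouth above 0.012 m and angle between cap_handle's own z axis and vertical below 0.15 rad and linear speed of cap below 0.02 m/s); the robot touches nothing.
It fails at once if the plug without lugs is moved more than 30 mm (distance of plain_cap_handle from where it was at the start of the episode above 0.03 m).
It also fails if it takes over 42 s, if anything falls off the work surface, if the arm or the gripper's body presses on something with over 40 N, if the wrist force passes 120 N, or if a joint passes its speed limit or range.

## Robot

A 6-joint arm with a two-finger parallel gripper is mounted at the origin on the work surface. World frame = base frame: x ahead of the robot, y to its left, z up, the work surface at z = 0. Lengths are in m, angles in rad, forces in N, time in s.
With the tool pointing down it reaches from about 0.4 to 0.925 m from the base axis. Payload 3.4 kg.
Tool frame: the origin (TCP) lies midway between the tips of the shut fingers; the grasp point (between the pads) lies 19 mm behind it; y points along the fingers, x is the direction in which the jaws open and shut, and the axes are right-handed (so a half turn about y gives the same grasp; the last joint's range is limited). The gripper opens to 85 mm and grips with 20 to 120 N. Pads are 22 mm wide; open, the fingers measure 114 mm over their backs; the gripper's body (76 mm by 85 mm) begins 54 mm behind the grasp point. The pads swing forward as they close: fully open they stand 13 mm farther back than shut.
Start: joints at [-1.312, 0.307, 1.506, -0, 1.328, -0.073], TCP at [0.187, -0.544, 0.231] pointing down, gripper open.
Joint ranges: [-3.12, 3.12], [-1.05, 2.28], [0.14, 2.33], [-1.42, 4.57], [0.1, 2.73], [-2.68, 2.68]. Speed limits (rad/s): [2.57, 2.57, 3.14, 3.14, 3.14, 3.14].

## Interface

Orientations are given as a rotation vector (axis times angle).
In Python, from rig import env, fingers, planner, telemetry, imaging, close_job gives the robot as it stands. Calls block until the motion is done:
- env.reach(position, orientation): joint-space move of the TCP to a pose.
- env.servo_line(position, attitude=None, v=0.15): straight line of the TCP; attitude=None keeps the orientation; v is the mean speed in m/s.
- env.movej(angles): joint-space move.
- fingers.release() and fingers.clamp(grip_force=None): open the fingers fully, or close them until they stop; grip_force is the grip in N (None keeps the last).
- env.wait(seconds).
- planner.ik(position, orientation): joint angles nearest the present ones, or None.
- telemetry.observe(): the state.
- imaging.camera(name): name is "side" or "top"; returns a dict with "color" (420x560x3 uint8, red, green, blue), "z_map" (420x560 float32, m along the optical axis (not along the pixel's ray), 0 where there is no reading), "fx", "fy", "cx", "cy" (pixels), "D" ([k1, k2, p1, p2, k3] as OpenCV has them; the pictures are not rectified), "camera_from_world" (4x4, takes a point from world to camera coordinates). Camera axes: x right, y down, z forward; pixel columns grow to the right and rows downward; lengths in m; the calibration is good to about 2 mm. A picture is of the moment at which its call begins.
A pose or a line that the arm cannot do raises env.MotionError and nothing moves.
- close_job(): hands the job in, once; it reports no verdict.
The state is a dict: "time_s": time; "joints": joint angles; "qvel": joint speeds; "effort": joint torques, N m; "ee_pos": TCP position; "eef_rot": TCP orientation; "contact_force": force on the tool from outside, world axes, zero at the start; "moment": the same for the moment, N m; "opening": finger opening in m.
Only numpy, scipy, OpenCV 4.12 (cv2) and the standard library are available. Lean on these libraries where they do the work, as an engineer would, in place of code of your own. Each camera call takes 0.05 s, during which the arm holds its last target.

## Working session

There is one attempt and no reset: what is moved stays moved. The work goes in short steps, each a Python script; the robot and the scene stay as the last script left them, time stands still between calls to the robot, and variables do not carry over. Pictures are saved under pics/ and viewed, and the job is handed in when it is done.

```bash
mkdir -p pics; ls; python3 - <<'E'
from rig import env, fingers, planner, telemetry, imaging
import cv2,numpy as np
for n in("side","top"):
    c=imaging.camera(n); cv2.imwrite(f"pics/{n}0.png",c["color"][:,:,::-1]); np.savez(f"pics/{n}0.npz",**c)
    print(n,c["fx"],c["fy"],c["cx"],c["cy"],c["D"],np.round(c["camera_from_world"],3).tolist())
s=telemetry.observe(); print(s)
E
```

```text
pics
side 427.4446138496247 427.4446138496247 279.1439298574495 215.78810169230167 [0.03402066 0.         0.         0.         0.        ] [[0.994, -0.113, 0.009, -0.541], [-0.074, -0.706, -0.705, 0.111], [0.086, 0.7, -0.709, 0.807], [0.0, 0.0, 0.0, 1.0]]
top 478.67402112895525 478.67402112895525 285.7436124482912 206.72308129951605 [-0.04361402  0.          0.          0.          0.        ] [[-0.129, -0.992, -0.007, 0.062], [-0.962, 0.127, -0.24, 0.571], [0.239, -0.024, -0.971, 0.752], [0.0, 0.0, 0.0, 1.0]]
{'time_s': 0.1, 'joints': array([-1.31249171e+00,  3.07517273e-01,  1.50751454e+00,  2.28124768e-05,
        1.32840480e+00, -7.34783769e-02]), 'qvel': array([-0.00038763,  0.00054467, -0.00147691,  0.00026676, -0.00184594,
        0.00072359]), 'effort': array([ 1.00998209e-04, -4.58529639e+01, -2.52608067e+01, -1.23628938e-04,
        5.69594369e-03,  2.23336080e-06]), 'ee_pos': array([ 0.18713443, -0.54305101,  0.23047286]), 'eef_rot': array([-1.34685973,  0.96240616, -0.96008101]), 'contact_force': array([-0.2046252 ,  0.30503277,  0.23862475]), 'moment': array([0.03996822, 0.04836299, 0.06066701]), 'opening': 0.08569355680537984}
```

View pics/side0.png

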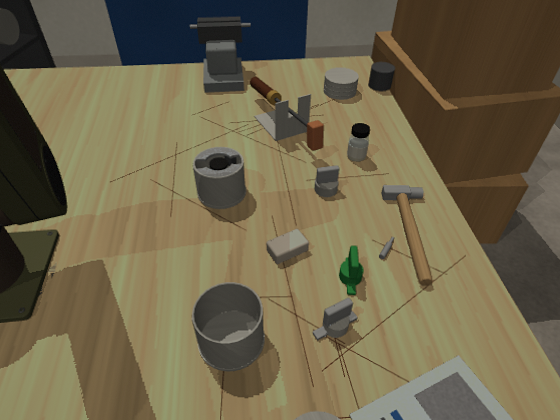

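View pics/top0.png

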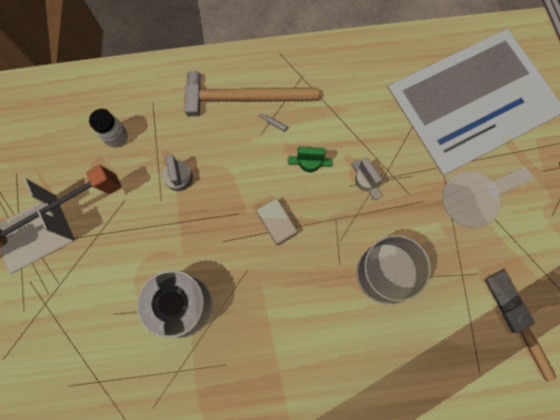

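Candidates for the lugged plug:
- Grey plug with foot lugs: side (337,318), top (369,178).
- Green lugged look-alike: side (351,268), top (311,158).
- Grey plug with no visible lugs: side (327,181), top (177,172).

The pipes are the slotted one at side (220,175), top (173,300), and the open one at side (229,325), top (394,268). I choose the grey lugged plug and the slotted pipe. Next I check both in close crops.

```bash
python3 - <<'E'
import cv2,numpy as np
s=cv2.imread("pics/side0.png");t=cv2.imread("pics/top0.png")
def cr(i,u,v,r=38): return cv2.resize(i[v-r:v+r,u-r:u+r],(380,290),interpolation=cv2.INTER_CUBIC)
o=np.vstack([np.hstack([cr(s,337,318),cr(t,369,178)]),np.hstack([cr(s,220,175,45),cr(t,173,302,45)])])
cv2.imwrite("pics/crop0.png",o)
E
cat > h.py <<'E'
import numpy as np, cv2
def load(n): return dict(np.load(n))
def K(c): return np.array([[c["fx"],0,c["cx"]],[0,c["fy"],c["cy"]],[0,0,1]],float)
def cloud(c):
    h,w=c["z_map"].shape
    uv=np.stack(np.meshgrid(np.arange(w),np.arange(h)),-1).reshape(-1,1,2).astype(np.float64)
    n=cv2.undistortPoints(uv,K(c),c["D"])[:,0]
    z=c["z_map"].reshape(-1,1).astype(float)
    P=np.hstack([n*z,z]); T=c["camera_from_world"]
    W=(P-T[:3,3])@T[:3,:3]; W[z[:,0]==0]=np.nan
    return W.reshape(h,w,3)
def plane(c,uv,zz):
    n=cv2.undistortPoints(np.array(uv,float).reshape(-1,1,2),K(c),c["D"])[:,0]
    T=c["camera_from_world"]; d=np.hstack([n,np.ones((len(n),1))])@T[:3,:3]; o=-T[:3,:3].T@T[:3,3]
    return o+d*((zz-o[2])/d[:,2])[:,None]
E
python3 - <<'E'
from h import *
for n in("side","top"):
    c=load(f"pics/{n}0.npz"); W=cloud(c)
    print(n,"table z",np.nanmedian(W[...,2]))
    for name,(su,sv),(tu,tv),zl,zh,r in [("plug",(337,318),(369,178),.055,.075,40),("plugall",(337,318),(369,178),.012,.075,30),("plain",(327,181),(177,172),.055,.075,25),("pipe",(220,175),(173,302),.082,.1,45)]:
        u,v=(su,sv) if n=="side" else (tu,tv)
        w=W[max(v-r,0):v+r,u-r:u+r].reshape(-1,3); w=w[(w[:,2]>zl)&(w[:,2]<zh)]
        (cx,cy),(a,b),an=cv2.minAreaRect(w[:,:2].astype(np.float32)*1000)
        box=cv2.boxPoints(((cx,cy),(a,b),an)); e=box[1]-box[0];f=box[2]-box[1]; L=e if np.hypot(*e)>np.hypot(*f) else f
        print(name,len(w),"c",round(cx,1),round(cy,1),"size",round(a,1),round(b,1),"long axis deg",np.degrees(np.arctan2(L[1],L[0])).round(1),"z",np.percentile(w[:,2],[5,50,95]).round(4))
E
```

```text
side table z -0.0016934826382208217
plug 286 c 621.5 -175.9 size 49.7 14.9 long axis deg 23.5 z [0.0561 0.0622 0.0643]
plugall 769 c 623.3 -182.2 size 51.0 29.7 long axis deg 21.5 z [0.0177 0.0438 0.0637]
plain 131 c 672.2 175.0 size 49.4 15.8 long axis deg 5.9 z [0.0565 0.0613 0.0634]
pipe 1073 c 433.6 189.5 size 106.8 108.4 long axis deg -7.7 z [0.0832 0.0878 0.09  ]
top table z 0.000481933732753431
plug 238 c 623.1 -171.6 size 49.9 14.4 long axis deg 23.1 z [0.0572 0.0638 0.0663]
plugall 558 c 622.9 -170.5 size 41.7 41.5 long axis deg 70.7 z [0.0201 0.047  0.0658]
plain 228 c 674.4 178.1 size 50.4 14.0 long axis deg 6.0 z [0.0589 0.064  0.0664]
pipe 2554 c 435.3 192.3 size 107.7 106.0 long axis deg 38.6 z [0.0849 0.0899 0.0923]
```

View pics/crop0.png

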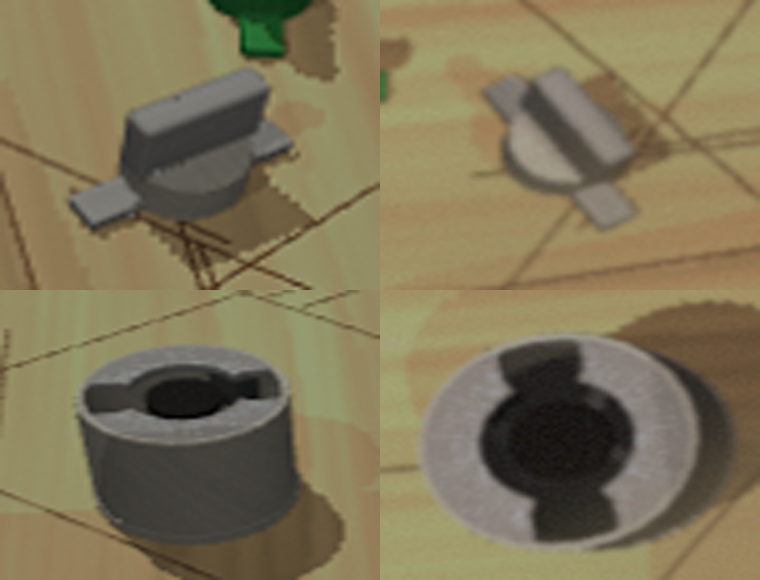

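The crops confirm it. The chosen plug has grey lugs at both ends of its bar, and the pipe's dark slots run roughly top to bottom in the top view. Now for the slot direction.

```bash
python3 - <<'E'
from h import *
for n,ctr in(("side",(433.6,189.5)),("top",(435.3,192.3))):
    c=load(f"pics/{n}0.npz")
    a=np.radians(np.arange(0,360,2)); g=c["color"].astype(int).sum(-1)/3
    vals=[]
    for r in (36,40,44):
        P=np.c_[ctr[0]+r*np.cos(a),ctr[1]+r*np.sin(a),np.full(a.shape,90.)]/1000
        T=c["camera_from_world"]; uv=cv2.projectPoints(P,cv2.Rodrigues(T[:3,:3])[0],T[:3,3],K(c),c["D"])[0][:,0]
        vals.append(cv2.remap(g.astype(np.float32),uv[:,0].astype(np.float32)[None],uv[:,1].astype(np.float32)[None],cv2.INTER_LINEAR)[0])
    v=np.mean(vals,0); th=(np.percentile(v,8)+np.median(v))/2
    for r,vv in zip((36,40,44),vals):
        d=vv<th; print(n,r,"dark deg",np.degrees(a[d]).round().astype(int).tolist())
    m=np.mean(vals,0)<th; print("axis",np.degrees(np.angle(np.sum(np.exp(2j*a[m])))/2))
from rig import planner
from scipy.spatial.transform import Rotation as R
for p,ang in(((.6223,-.1737),23.3),((.4345,.191),0)):
  for k in range(-180,180,15):
    th=np.radians(k) ; x=np.array([np.cos(th),np.sin(th),0]); y=np.array([0,0,-1.]); z=np.cross(x,y)
    q=planner.ik([*p,.17],R.from_matrix(np.c_[x,y,z]).as_rotvec())
    print(p,k,None if q is None else np.round(q,2).tolist())
E
```

```text
side 36 dark deg [0, 2, 4, 6, 8, 10, 12, 14, 16, 18, 20, 22, 24, 26, 164, 166, 168, 170, 172, 174, 176, 178, 180, 182, 184, 186, 188, 190, 192, 194, 196, 198, 200, 202, 204, 206, 208, 210, 338, 340, 342, 344, 346, 348, 350, 352, 354, 356, 358]
side 40 dark deg [0, 2, 4, 6, 8, 10, 12, 14, 16, 18, 20, 22, 24, 166, 168, 170, 172, 174, 176, 178, 180, 182, 184, 186, 188, 190, 192, 194, 196, 198, 200, 202, 204, 206, 208, 340, 342, 344, 346, 348, 350, 352, 354, 356, 358]
side 44 dark deg [0, 2, 4, 6, 8, 10, 12, 14, 16, 18, 20, 22, 166, 168, 170, 172, 174, 176, 178, 180, 182, 184, 186, 188, 190, 192, 194, 196, 198, 200, 202, 204, 206, 344, 346, 348, 350, 352, 354, 356, 358]
axis 4.456251259942669
top 36 dark deg [0, 2, 4, 6, 8, 10, 12, 14, 16, 18, 20, 22, 24, 26, 28, 160, 162, 164, 166, 168, 170, 172, 174, 176, 178, 180, 182, 184, 186, 188, 190, 192, 194, 196, 198, 200, 202, 204, 206, 208, 342, 344, 346, 348, 350, 352, 354, 356, 358]
top 40 dark deg [0, 2, 4, 6, 8, 10, 12, 14, 16, 18, 20, 22, 24, 26, 28, 162, 164, 166, 168, 170, 172, 174, 176, 178, 180, 182, 184, 186, 188, 190, 192, 194, 196
[... 2150 characters left out ...]
.33, 0.23, 1.8, -0.0, 1.12, 0.59]
(0.4345, 0.191) 0 [0.33, 0.23, 1.8, 0.0, 1.12, 0.33]
(0.4345, 0.191) 15 [0.33, 0.23, 1.8, -0.0, 1.12, 0.06]
(0.4345, 0.191) 30 [0.33, 0.23, 1.8, -0.0, 1.12, -0.2]
(0.4345, 0.191) 45 [0.33, 0.23, 1.8, 0.0, 1.12, -0.46]
(0.4345, 0.191) 60 [0.33, 0.23, 1.8, -0.0, 1.12, -0.72]
(0.4345, 0.191) 75 [0.33, 0.23, 1.8, -0.0, 1.12, -0.98]
(0.4345, 0.191) 90 [0.33, 0.23, 1.8, 0.0, 1.12, -1.25]
(0.4345, 0.191) 105 [0.33, 0.23, 1.8, 0.0, 1.12, -1.51]
(0.4345, 0.191) 120 [0.33, 0.23, 1.8, -0.0, 1.12, -1.77]
(0.4345, 0.191) 135 [0.33, 0.23, 1.8, 0.0, 1.12, -2.03]
(0.4345, 0.191) 150 [0.33, 0.23, 1.8, 0.0, 1.12, -2.29]
(0.4345, 0.191) 165 [0.33, 0.23, 1.8, -0.0, 1.12, -2.55]
```

Both views put the slot axis at about 4.7°. The plug is at about (0.622, -0.174) with its bar at 23.3°. Now the grasp.

```bash
cat >> h.py <<'E'
from scipy.spatial.transform import Rotation as R
def att(deg):
    t=np.radians(deg); x=np.array([np.cos(t),np.sin(t),0]); y=np.array([0,0,-1.])
    return R.from_matrix(np.c_[x,y,np.cross(x,y)]).as_rotvec()
E
python3 - <<'E'
from rig import env, fingers, planner, telemetry, imaging
from h import *
p=[.6223,-.1737]
env.reach([*p,.14],att(113.3)); print(telemetry.observe()["time_s"])
env.servo_line([*p,.033],v=.12)
fingers.clamp(60); s=telemetry.observe(); print(s["time_s"],s["opening"],s["contact_force"],s["ee_pos"])
env.servo_line([*p,.22],v=.15)
s=telemetry.observe(); print(s["time_s"],s["opening"],s["contact_force"])
env.reach([.4345,.191,.22],att(94.7))
for n in("side","top"):
    c=imaging.camera(n); cv2.imwrite(f"pics/{n}1.png",c["color"][:,:,::-1]); np.savez(f"pics/{n}1.npz",**c)
s=telemetry.observe(); print(s["time_s"],s["opening"],s["ee_pos"],R.from_rotvec(s["eef_rot"]).as_matrix().round(3))
a=cv2.imread("pics/side1.png");b=cv2.imread("pics/top1.png")
cv2.imwrite("pics/pair1.png",np.hstack([cv2.resize(a[20:240,100:340],(400,367)),cv2.resize(b[150:400,60:300],(400,367))]))
E
```

```text
2.175
3.8667 0.012842126482066334 [-0.9092679   0.31732817  2.89998194] [ 0.62236726 -0.17373697  0.0332336 ]
5.2667 0.013032609780990715 [ 0.52905976 -0.45692782 -1.76707471]
6.8833 0.013141601848541263 [0.43544978 0.19045373 0.22000103] [[-0.081  0.    -0.997]
 [ 0.997 -0.    -0.081]
 [-0.    -1.    -0.   ]]
```

View pics/pair1.png

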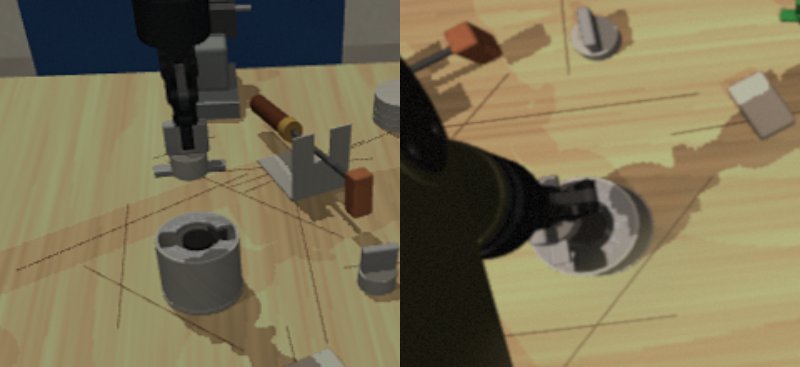

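The plug is held upright (left panel, lug tips near (155,171) and (228,168)). To check its offset along the bar, I compare those tips with where they should project.

```bash
python3 - <<'E'
from h import *
c=load("pics/side1.npz"); im=c["color"][:,:,::-1].copy()
t=np.radians(4.7);C=np.array([.4345,.191,.187]);T=c["camera_from_world"]
x=np.array([np.cos(t),np.sin(t),0]);y=np.array([-np.sin(t),np.cos(t),0]);z=np.array([0,0,1.])
P=[C+s*.042*x+k*.008*y+.008*z for s in(-1,1) for k in(-1,1)]+[C+s*.025*x-.007*y+.064*z for s in(-1,1)]
uv=cv2.projectPoints(np.array(P),cv2.Rodrigues(T[:3,:3])[0],T[:3,3],K(c),c["D"])[0][:,0]; print(uv.round(1))
o=cv2.resize(im[80:140,170:260],(780,520),interpolation=cv2.INTER_CUBIC)
for p in uv: cv2.circle(o,(int((p[0]-170+.5)*780/90),int((p[1]-80+.5)*520/60)),4,(0,0,255),-1)
cv2.imwrite("pics/chk1.png",o)
E
```

```text
[[191.6 121.7]
 [191.1 117.2]
 [235.  117.5]
 [234.  113.2]
 [196.7  94.3]
 [223.8  91.9]]
```

View pics/chk1.png

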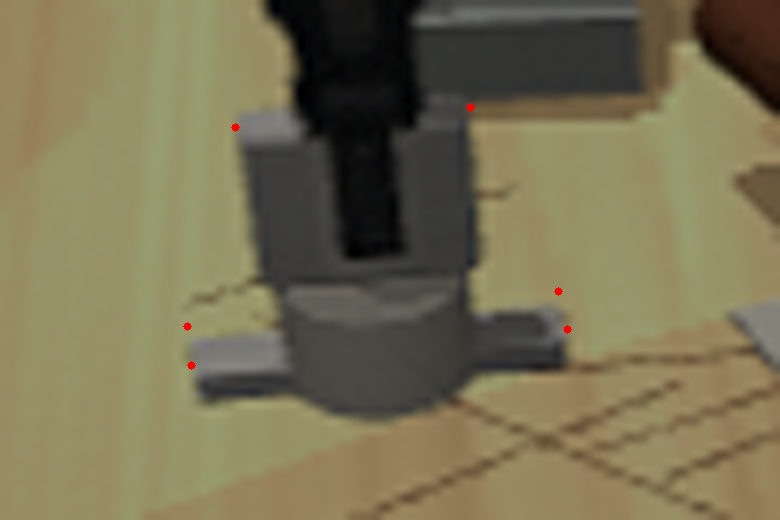

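The plug is centred along the bar to within about 1 mm. The roughly 2 px vertical offset matches the side camera's bias seen earlier. Next I insert in stages and watch the force.

```bash
python3 - <<'E'
from rig import env, fingers, planner, telemetry, imaging
from h import *
def st(m):
    s=telemetry.observe(); print(m,round(s["time_s"],2),s["ee_pos"].round(4),"F",s["contact_force"].round(1),"M",s["moment"].round(2),round(s["opening"],4))
env.servo_line([.4345,.192,.150],attitude=att(94.7),v=.12); st("above")
for z in(.128,.118,.111,.104):
    env.servo_line([.4345,.192,z],v=.05); env.wait(.1); st(z)
    if abs(telemetry.observe()["contact_force"][2])>25: print("STOP"); break
c=imaging.camera("side"); cv2.imwrite("pics/side2.png",cv2.resize(c["color"][100:220,150:310,::-1],(800,600),interpolation=cv2.INTER_CUBIC))
E
```

```text
above 7.62 [0.4351 0.192  0.1503] F [-0.3  0.2 -0.8] M [ 0.03 -0.   -0.02] 0.0129
0.128 8.31 [0.4347 0.1921 0.1281] F [-0.2 -0.4 -1.3] M [0.04 0.01 0.01] 0.0131
0.118 8.76 [0.4349 0.1922 0.1182] F [1.  0.8 1.5] M [ 0.1  -0.14  0.05] 0.0131
0.111 9.15 [0.4349 0.1922 0.1112] F [1.  0.5 3. ] M [ 0.09 -0.21  0.  ] 0.0131
0.104 9.54 [0.4349 0.1922 0.1044] F [1.3 0.4 4.9] M [ 0.06 -0.25 -0.03] 0.0134
```

View pics/side2.png

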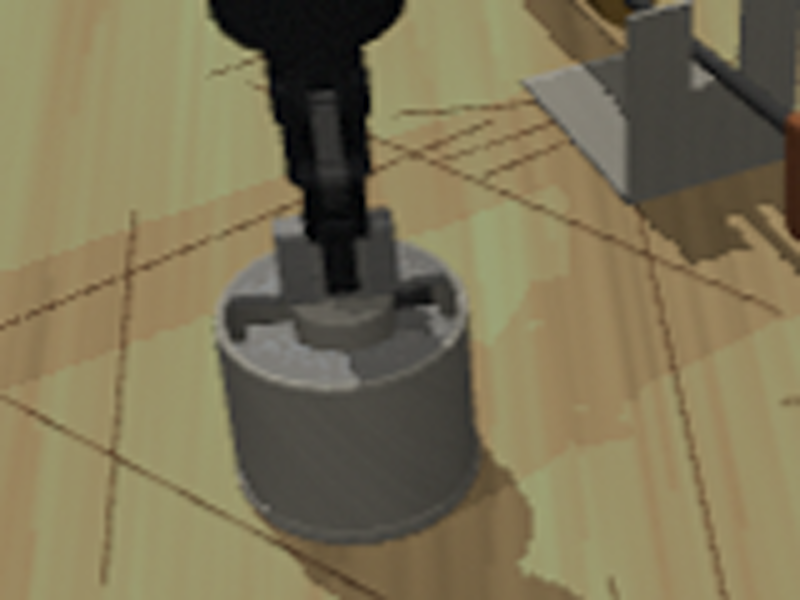

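The plug is in the bore with its lugs down in the slots. The force rose smoothly to about 5 N, which fits the spring. Now the quarter turn clockwise.

```bash
python3 - <<'E'
from rig import env, fingers, planner, telemetry, imaging
from h import *
def st(m):
    s=telemetry.observe(); print(m,round(s["time_s"],2),s["ee_pos"].round(4),"F",s["contact_force"].round(1),"M",s["moment"].round(2),round(s["opening"],4)); return s
for a in(70,45,20,4.7):
    env.reach([.4345,.192,.104],att(a)); s=st(a)
    if abs(s["moment"][2])>2 or np.linalg.norm(s["contact_force"])>30: print("STOP"); break
env.wait(.2); st("end")
c=imaging.camera("side"); cv2.imwrite("pics/side3.png",cv2.resize(c["color"][100:220,150:310,::-1],(800,600),interpolation=cv2.INTER_CUBIC))
E
```

```text
70 10.08 [0.4346 0.1917 0.1044] F [ 2.  -0.7  5.4] M [-0.14 -0.07 -0.03] 0.0131
45 10.58 [0.4343 0.1916 0.1043] F [ 0.8 -1.1  5.3] M [-0.12 -0.04 -0.  ] 0.0133
20 11.08 [0.4341 0.1916 0.1042] F [-0.2 -1.1  5. ] M [-0.1  -0.   -0.04] 0.0132
4.7 11.45 [0.4339 0.1916 0.1042] F [-0.2 -1.1  5.4] M [-0.05  0.05 -0.03] 0.0135
end 11.65 [0.4339 0.1917 0.1042] F [-0.8 -0.7  5.9] M [-0.03  0.13 -0.03] 0.0131
```

View pics/side3.png

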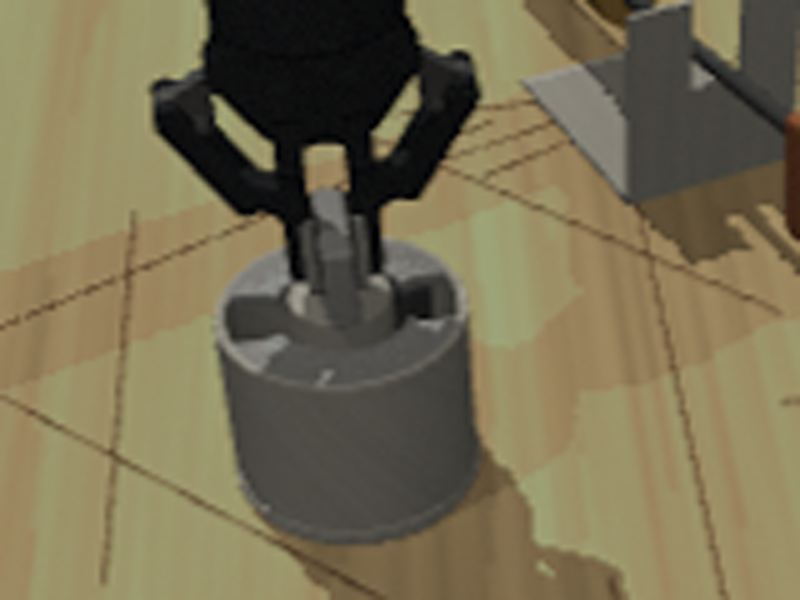

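The bar now stands across the slots. I ease it up against the lips, release and back off.

```bash
python3 - <<'E'
from rig import env, fingers, planner, telemetry, imaging
from h import *
def st(m):
    s=telemetry.observe(); print(m,round(s["time_s"],2),s["ee_pos"].round(4),"F",s["contact_force"].round(1),round(s["opening"],4)); return s
env.servo_line([.4339,.1917,.1085],v=.03); st("eased")
fingers.release(); st("open")
env.servo_line([.4339,.1917,.24],v=.12); st("up")
env.reach([.35,-.15,.3],att(4.7)); env.wait(.3); st("away")
for n in("side","top"):
    c=imaging.camera(n); np.savez(f"pics/{n}4.npz",**c); cv2.imwrite(f"pics/{n}4.png",c["color"][:,:,::-1])
    W=cloud(c); 
    for nm,zl,zh,cx,cy,r in(("plug",.107,.135,.4345,.191,.04),("rim",.082,.1,.4345,.191,.07),("plain",.055,.075,.673,.1765,.05)):
        w=W.reshape(-1,3); w=w[(w[:,2]>zl)&(w[:,2]<zh)&(np.hypot(w[:,0]-cx,w[:,1]-cy)<r)]
        if len(w)<9: print(n,nm,"few"); continue
        (x,y),(a,b),an=cv2.minAreaRect(w[:,:2].astype(np.float32)*1000)
        print(n,nm,len(w),round(x,1),round(y,1),round(a,1),round(b,1),"ang",round(an,1),"z95",np.percentile(w[:,2],95).round(4))
a=cv2.imread("pics/side4.png");b=cv2.imread("pics/top4.png")
cv2.imwrite("pics/pair4.png",np.hstack([cv2.resize(a[110:220,160:280],(400,367)),cv2.resize(b[240:360,110:240],(400,367))]))
E
```

```text
eased 12.0 [0.4339 0.1916 0.1088] F [ 1.1 -0.4  4.5] 0.0131
open 12.69 [0.4338 0.1917 0.1084] F [-0.6 -0.1 -0.3] 0.0852
up 13.94 [0.4333 0.1915 0.2392] F [0.3 0.1 1.4] 0.0857
away 15.58 [ 0.3503 -0.1494  0.2998] F [ 0.4  0.7 -0.5] 0.0856
side plug 80 435.6 180.4 14.0 34.2 ang 4.4 z95 0.1338
side rim 968 433.6 189.0 108.4 106.2 ang 0.8 z95 0.0982
side plain 137 672.6 175.9 49.2 17.3 ang 5.9 z95 0.0638
top plug 83 429.8 189.7 12.2 48.7 ang 20.3 z95 0.1338
top rim 2082 436.4 192.1 107.0 106.4 ang 86.8 z95 0.0927
top plain 232 673.9 178.1 50.4 14.3 ang 6.3 z95 0.0663
```

View pics/pair4.png

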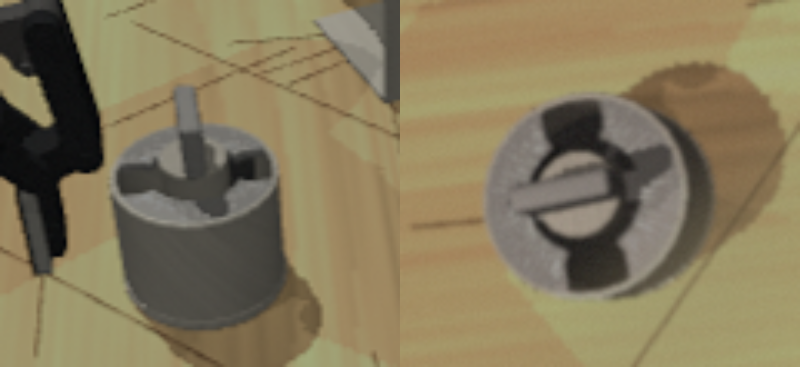

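The plug sits in the mouth with its bar across the slots. My height window cut off the bar's top, so I re-measure from the saved data.

```bash
python3 - <<'E'
from h import *
for n in("side","top"):
    c=load(f"pics/{n}4.npz"); w=cloud(c).reshape(-1,3); w=w[np.hypot(w[:,0]-.4345,w[:,1]-.191)<.05]; w=w[(w[:,2]>.1)&(w[:,2]<.17)]
    print(n,"z pct",np.percentile(w[:,2],[50,90,97]).round(4)); zt=np.percentile(w[:,2],97)
    w=w[w[:,2]>zt-.006]; r=cv2.minAreaRect(w[:,:2].astype(np.float32)*1000); print(len(w),r)
E
```

```text
side z pct [0.1227 0.1384 0.1395]
104 ((434.89666748046875, 190.0953369140625), (13.855361938476562, 51.31781005859375), 4.828373908996582)
top z pct [0.1238 0.141  0.1419]
311 ((435.68304443359375, 192.7279815673828), (14.260781288146973, 51.014976501464844), 5.06373405456543)
```

The bar top is at z ≈ 0.140–0.142, which puts the handle's middle about 31 mm above the rim. It is centred within 1 mm and square to the slots within 1°. I'm handing it in.

```bash
python3 -c "
from rig import close_job
print(close_job())"
```

```text
the job is handed in; nothing more can be done
None
```

The grey lugged plug is locked in the slotted pipe. I lowered it through the slots, pushed it down against the spring (about 5 N), turned it 90° clockwise, eased it up against the lips and released it. The job was handed in at about 16 s on the robot's clock; no verdict is reported.

**Last checks (both cameras, gripper away):**
- **Height:** the handle's middle is about 31 mm above the rim, the locked height.
- **Position:** the plug's axis is about 1 mm from the mouth's, and its bar is within 1° of square to the slots.
- **Plug without lugs:** it measures within about 1 mm of where it started. I did not touch the green look-alike, but I did not re-measure it.

**Disagreements:** the two cameras differed by 2–4 mm in y, so I averaged them for the plug and leaned on the top view for the mouth. My first measurement of the locked bar was wrong because the height window cut off its top; the figures above are from the corrected one.

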